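Index the hub and stamp its rim

ROBOT

A 6-joint arm with a two-finger parallel gripper is mounted at the origin on a cart in front of the work surface, level with it; the furniture and walls round the work are solid. World frame = base frame: x ahead of the robot, y to its left, z up, the work surface at z = 0. Lengths are in mm, angles in rad, forces in N, time in s.
With the tool pointing down it reaches from about 375 to 825 mm from the base axis. Payload 5.5 kg.
Tool frame: the origin (TCP) lies at the centre of the arm's flange, where the gripper is bolted on; the fingertips stand 173 mm ahead of it and the grasp point (between the pads) lies 155 mm ahead of it (tcp_to_tips is the distance from the TCP to the fingertips, in mm); z points along the fingers, y is the direction in which the jaws open and shut (so a half turn about z gives the same grasp; the last joint's range is limited). The gripper opens to 85 mm and grips with 20 to 120 N. Pads are 22 mm wide; open, the fingers measure 114 mm over their backs; the gripper's body (76 mm by 85 mm) begins 54 mm behind the grasp point. The pads swing forward as they close: fully open they stand 13 mm farther back than shut.
Start: joints at [-1.258, 0.314, -0.047, 1.21, 0, 1.571], TCP at [184.631, -570.883, 404.699] pointing down, gripper open.
Joint ranges: [-2.67, 2.67], [-0.69, 1.73], [-1.03, 1.25], [-2.08, 2.16], [-1.42, 1.45], [-3.14, 3.14]. Speed limits (rad/s): [2.39, 2.39, 3.01, 3.14, 3.14, 3.14].

INTERFACE

Orientations are given as [roll, pitch, yaw] about the fixed x, y, z axes, in that order (R = Rz(yaw) Ry(pitch) Rx(roll)).
In Python, from station import sense, get_image, hand_in, boxes_of, tcp_to_tips gives the robot as it stands.
- The arm moves only by the tool apply_moves, never from a script. Its argument "moves" is a list of rows, each a list of 2 entries, a list of its own where there are three numbers: the shift along the world's x, y, z in m, then the turn, a rotation vector about the world's x, y, z in units of 10 degrees (1.0 is 10 degrees). In form: [[[dx, dy, dz], [wx, wy, wz]], ...]. A call has exactly 8 rows; each row is the pose to reach, as a shift and turn from the pose commanded when the call began; what a row does not reach only later rows make up. A row lasts 1/8 s, in which the tool goes at most 62.5 mm and 10.7 degrees, less where a joint would pass 70% of its speed; a pose out of reach is approached as far as the arm can. A call with a gripper value outside its range is refused whole. "hand" is the finger opening in m, from 0 to 0.0854, set as the call begins (left out, the last holds). The fingers move at their own pace and stop on an object; the grip force is fixed at half the most. Time passes only in rows, so rows that repeat a pose let the fingers close, or fill a call up. It gives the time, the measured TCP pose, the force and the opening at its end, in the units of the state.
- sense(): the state, without advancing time (a new reading comes with each control period).
- get_image(name): name is "scene" or "top" or "wrist"; returns a dict with "frame" (384x512x3 uint8, red, green, blue), "range_z" (384x512 float32, mm along the optical axis (not along the pixel's ray), 0 where there is no reading), "fx", "fy", "cx", "cy" (pixels), "D" ([k1, k2, p1, p2, k3] as OpenCV has them; the pictures are not rectified), "view" (4x4, takes a point from world to camera coordinates). Camera axes: x right, y up, looking along -z (the intrinsics and any distortion apply to the point x, -y, -z); pixel columns grow to the right and rows downward; lengths in mm; the calibration is good to about 2 mm. A picture is of the moment at which its call begins.
- hand_in(): hands the job in, once; it reports no verdict.
Trained networks look in a picture, given as the dict that the camera call returned (one of the last four; its "shot" number tells which), for a name from the list of things; names that differ only in an ending like _2 or _b are one class to them, and where a whole thing is asked for, a point or a joint stands for the part that bears it (a point fixed in the world has none). Each returns a list of dicts, best first, with "score" (0 to 1); they miss things now and then, are a little off and sometimes report something else, mostly with a low value. They report only what shows in the picture. A call takes as long as a camera call.
- boxes_of(target, picture): "rect" ([left, top, right, bottom] in pixels, round what is visible of it).
The state is a dict: "clock": time; "joint_positions": joint angles; "dq": joint speeds; "joint_torque": joint torques, N m; "ee_pos": TCP position; "tool_rot": TCP orientation; "wrist_force": force on the tool from outside, world axes, zero at the start; "wrist_torque": the same for the moment, N m; "width": finger opening in mm.
Only numpy, scipy, OpenCV 4.12 (cv2) and the standard library are available. Lean on these libraries where they do the work, as an engineer would, in place of code of your own. Each camera call takes 0.05 s, during which the arm holds its last target. There are 200 camera calls.

TASK

The hub on the small marking fixture has to get its stamp on the rim, at the indexed position. Swing the index table slowly clockwise by its upright post, feeling for the spot where it goes slack and the sprung plunger drops into its hidden notch, and leave it seated there. Only then draw the hammer back by its side post until the sear catches and holds it by itself, let go, and press the trip pad so that it fires against the hub; let the pad come back up and do not disturb the bottles, the tape roll and the loupe standing behind it.

Things in the scene. Friction and masses are not known exactly. Their poses are not given: they have to be found in the camera images.
- marking_fixture: marking fixture fixed to the bench: base plate 130 x 235 x 12 mm, round index table at its right end, hammer barrel at its left. Origin: middle of the plate's underside; heights given below are above it. x axis away from the robot at yaw 0, y along the plate to the left, z up. Nothing on it is over 112 mm high. Mind the tall column on the bench to its left, at world x 0.40 to 0.53, y 0.05 to 0.11.
- index_table (a joint): turn of the table in rad, growing CLOCKWISE from above: at 0 the post points along the fixture's -y, at 1.57 along its -x. Starts at 0.03 to 0.38, free to 2.1. Pushing the post takes 2 to 5 N. The only notch, unseen, is between 0.87 and 1.66: from 0.2 rad before the seat the push drops to nothing and the table jumps in by itself; about 9 N at the post drives it out again either way.
- table_axis (a point): point on the table's vertical axis, on the fixture's centre line (x 0, y -65 mm of the fixture), at height 0. The table is a steel disc 100 mm across, its top 43 mm high, carrying the hub (55 mm across, top 73 mm) and a nut up to 87 mm.
- turning_post (a point): point on the axis of the index table's upright round post, 80 mm high; the post is 14 mm thick (black cap 19 mm), free from 45 mm to 112 mm high, 66 mm from the table's axis. It goes round with the table; push it sideways from behind.
- plunger (a joint): drop of the sprung index plunger in m, carried by the table 39 mm from its axis, 60 degrees behind the post: 0 to 0.001 = riding on the ring, notch not found; 0.006 to 0.007 = seated in the notch.
- plunger_head (a point): middle of the top face of the plunger's black head (21 mm across, its collar 22 mm), about 76 mm high while riding, 70 mm when seated; the gap of 8 mm between head and collar closes to 2 mm when it drops.
- hammer (a joint): travel of the sprung hammer in m, 0 = forward, against the hub's rim; grows as it is drawn back along the fixture's +y (away from the hub). Takes 5 N at first, up to 15 N while it lifts the sear. The sear drops in front of its collar at 0.030: draw to 0.034 to 0.036 and let go, and it stays at about 0.030; the stop is at 0.037.
- cocking_post (a point): point on the axis of the hammer's upright side post, 80 mm high, at the fixture's x -45 mm; 12 mm thick (black cap 18 mm), free from 58 mm to 107 mm high. Push it along the fixture's +y from its hub side, where 30 mm are free. It moves with the hammer.
- trip_lever (a joint): tilt of the trip lever in rad, 0 = at rest (sear down), 0.24 = pad fully down; it springs back. The hammer fires at about 0.15.
- trip_pad (a point): middle of the top of the black ribbed thumb pad of the trip lever, 32 x 30 mm, 90 mm high, over the barrel; press it straight down 5 to 7 mm (takes 5 to 14 N; its stop is at 7.5 mm).
- loupe: black loupe, 49 mm across, 30 mm high, standing behind the fixture; leave alone. Origin: centre of its underside.
- bottle_oil: small bottle with a black cap, 34 mm across, 82 mm high, behind the fixture; leave alone. Origin: centre of its underside.
- bottle_clean: bottle with a red cap, 40 mm across, 90 mm high, behind the fixture; leave alone. Origin: centre of its underside.
- tape_clear_roll: roll of clear tape lying flat, 70 mm across, 15 mm high, behind the fixture; leave alone. Origin: centre of its underside.

How it is judged (in metres and radians):
On the way, in this order (a step that is already met when the one before it is completed fails the run):
1. the index plunger sits in its notch (value of joint plunger above 0.0045 m), for 0.3 s.
2. the hammer is held back by its sear, with nothing touching it and the plunger still seated (value of joint hammer between 0.0265 and 0.0325 m and contact force between the fingers and anything else below 0.3 N and value of joint plunger above 0.0045 m), for 0.3 s.
3. the hammer flies forward (faster than 0.4 m/s) (velocity of joint hammer below -0.4 m/s).
At the end, for the whole second after the job is handed in: the plunger is seated (dropped at least 4.5 mm) and the table at rest, the hammer is forward against the hub (within 2 mm), the trip lever is back up (within 0.03 rad) (value of joint plunger above 0.0045 m and velocity of joint index_table between -0.05 and 0.05 rad/s and value of joint hammer below 0.002 m and value of joint trip_lever below 0.03 rad); the robot touches nothing.
It fails at once if the hammer is drawn back (more than 8 mm) while the plunger is not in its notch (value of joint hammer above 0.008 m and value of joint plunger below 0.003 m).
It fails at once if a bottle, the tape or the loupe is pushed more than 30 mm away (distance of any of loupe, bottle_oil, bottle_clean, tape_clear_roll from where it was at the start of the episode above 0.03 m).
It also fails if it takes over 72 s, if anything falls off the work surface, if the arm or the gripper's body presses on something with over 40 N, if the wrist force passes 120 N, or if a joint passes its speed limit or range.

## Working session

There is one attempt and no reset: what is moved stays moved. The work goes in short steps, Python scripts to look and compute and a tool call to move; the robot and the scene stay as the last step left them, time stands still between calls to the robot, and variables do not carry over. Pictures are saved under pics/ and viewed, about 8 in all and at most 12, crops included, and the job is handed in when it is done.

Besides the shell and the picture viewer there is one more tool, called after "Emit:" by a JSON object that holds its "method" and its "body", one argument or row to a line. apply_moves: Moves the arm, as the interface text tells. Its arguments: {"type":"object","properties":{"moves":{"type":"array"},"hand":{"type":"number"}},"required":["moves"]}

```bash
mkdir -p pics; ls; cat > h.py <<'E'
import numpy as np, cv2
from station import sense,get_image,hand_in,boxes_of,tcp_to_tips
def und(p,u,v):
    K=np.array([[p["fx"],0,p["cx"]],[0,p["fy"],p["cy"]],[0,0,1]])
    return cv2.undistortPoints(np.array([[[u,v]]],float),K,np.array(p["D"],float))[0,0]
def ray(p,u,v):
    a,b=und(p,u,v); M=np.linalg.inv(np.array(p["view"]))
    return M[:3,3], M[:3,:3]@np.array([a,-b,-1])
def at_z(p,u,v,z):
    o,d=ray(p,u,v); return o+d*(z-o[2])/d[2]
def cloud(p):
    h,w=p["range_z"].shape
    K=np.array([[p["fx"],0,p["cx"]],[0,p["fy"],p["cy"]],[0,0,1]])
    uv=np.stack(np.meshgrid(np.arange(w),np.arange(h)),-1).reshape(-1,1,2).astype(float)
    n=cv2.undistortPoints(uv,K,np.array(p["D"],float))[:,0]
    z=p["range_z"].reshape(-1).astype(float)
    M=np.linalg.inv(np.array(p["view"]))
    P=np.stack([n[:,0]*z,-n[:,1]*z,-z],1)@M[:3,:3].T+M[:3,3]
    P[z<=0]=np.nan
    return P.reshape(h,w,3)
def save(p,n,box=None,s=1):
    f=p["frame"][...,::-1]
    if box: l,t,r,b=box; f=f[t:b,l:r]
    cv2.imwrite("pics/"+n,cv2.resize(f,None,fx=s,fy=s,interpolation=cv2.INTER_CUBIC))
E
python3 - <<'E'
from h import *
s=sense(); print(s); print(tcp_to_tips)
for n in("scene","top"):
    p=get_image(n); save(p,n+"0.png"); C=cloud(p)
    print(n,np.linalg.inv(np.array(p["view"]))[:3,3])
    for t in("marking_fixture","turning_post","plunger_head","cocking_post","trip_pad","loupe","bottle_oil","bottle_clean","tape_clear_roll"):
        for b in boxes_of(t,p)[:1]:
            l,tp,r,bt=b["rect"]; u,v=(l+r)/2,(tp+bt)/2
            print(t,round(b["score"],2),np.round(b["rect"]),np.round(C[int(v),int(u)]))
E
cd pics; python3 -c "
import cv2,numpy as np
cv2.imwrite('both.png',cv2.resize(np.vstack([cv2.imread('scene0.png'),cv2.imread('top0.png')]),None,fx=.78,fy=.78))"
```

```text
pics
{'clock': 0.0, 'joint_positions': array([-1.25802490e+00,  3.14226036e-01, -4.80750720e-02,  1.21019145e+00,
        2.94422679e-06,  1.57078445e+00]), 'dq': array([-0.00017511,  0.00136411,  0.00163185, -0.00044558,  0.00044059,
       -0.00109587]), 'joint_torque': array([-1.70294461e-03, -5.39586747e+01,  3.39750409e+01,  1.91253587e-02,
        1.73067392e-04, -2.11877023e-06]), 'ee_pos': array([ 184.53258165, -570.62482172,  403.83605871]), 'tool_rot': array([-3.13989642e+00, -2.96437584e-06,  3.12783301e-01]), 'wrist_force': array([0.13660038, 0.08267117, 0.05585458]), 'wrist_torque': array([ 0.06458322, -0.02053917,  0.0002426 ]), 'width': 85.37067754326814}
173.4
scene [192.43439672 457.06125439 619.17519492]
marking_fixture 0.68 [262. 152. 356. 271.] [ 462. -211.   55.]
turning_post 0.92 [301. 151. 349. 212.] [ 464. -294.   77.]
cocking_post 0.53 [273. 198. 308. 226.] [ 476. -155.   88.]
trip_pad 0.74 [273. 201. 308. 229.] [ 469. -141.   91.]
loupe 0.71 [262. 152. 359. 269.] [ 459. -215.   56.]
bottle_oil 0.66 [261. 157. 277. 185.] [ 607. -312.   47.]
bottle_clean 0.72 [263. 159. 277. 185.] [ 603. -313.   47.]
tape_clear_roll 0.81 [159. 230. 184. 260.] [681. -40.   4.]
top [ 394.20780826 -195.48692857 1091.90019278]
marking_fixture 0.67 [220. 210. 336. 274.] [ 467. -251.   57.]
turning_post 0.97 [280. 222. 335. 264.] [ 461. -318.   71.]
plunger_head 0.73 [279. 222. 335. 264.] [ 461. -318.   71.]
cocking_post 0.47 [261. 237. 287. 262.] [ 450. -244.   19.]
trip_pad 0.94 [218. 226. 262. 251.] [ 472. -163.   86.]
loupe 0.84 [243. 135. 262. 154.] [ 716. -190.   19.]
bottle_oil 0.59 [303. 174. 316. 188.] [ 608. -326.   75.]
bottle_clean 0.5 [276. 166. 294. 188.] [ 617. -269.   77.]
tape_clear_roll 0.68 [180. 151. 208. 182.] [663. -38.  -0.]
```

```bash
cd pics; python3 -c "
import cv2,numpy as np
a=cv2.imread('scene0.png')[140:285,240:385];b=cv2.imread('top0.png')[195:290,205:350]
f=lambda x:cv2.resize(x,(400,int(400*x.shape[0]/x.shape[1])),interpolation=cv2.INTER_CUBIC)
a=f(a);b=f(b);b=np.vstack([b,np.zeros((a.shape[0]-b.shape[0],400,3),np.uint8)])
cv2.imwrite('crop.png',np.hstack([a,b]))"
```

```text
(no output)
```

View pics/both.png

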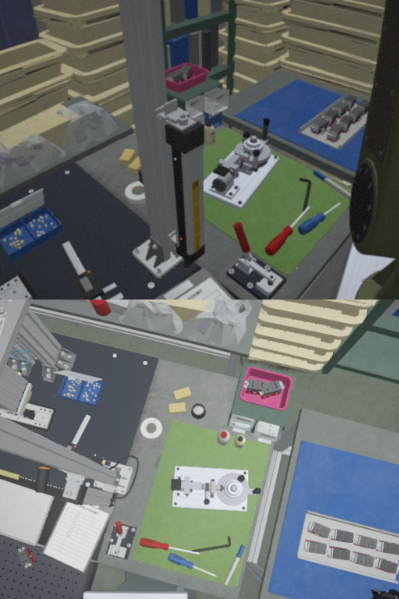

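View pics/crop.png

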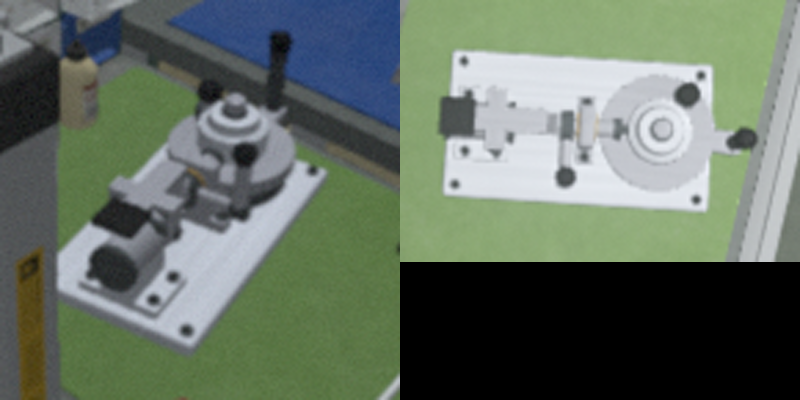

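```bash
python3 - <<'E'
from h import *
p=get_image("top"); C=cloud(p)
f=lambda x,y,z:np.round(at_z(p,205+(x-400)/2.7586-.3,195+y/2.7586-.3,z),1)
for n,x,y,z in[("TL",455,52,12),("TR",711,66,12),("BR",707,211,12),("BL",444,193,12),("pad",458,116,90),("cock",566,177,107),("nut",662,128,87),("turn",742,139,112),("plg",687,95,76)]:
    u=205+(x-400)/2.7586;v=195+y/2.7586
    print(n,f(x,y,z),np.round(C[int(v),int(u)]))
E
```

```text
TL [ 538.6 -121.9   12. ] [ 541. -120.    4.]
TR [ 525.5 -352.5   12. ] [ 529. -353.   -2.]
BR [ 396.7 -345.7   12. ] [ 397. -347.    1.]
BL [ 412.9 -113.5   12. ] [ 414. -112.   16.]
pad [ 474.7 -130.3   90. ] [ 474. -131.   92.]
cock [ 424.  -219.1  107. ] [ 424. -219.  109.]
nut [ 464.7 -299.5   87. ] [ 465. -298.   86.]
turn [ 453.9 -361.6  112. ] [ 454. -360.  115.]
plg [ 493.2 -322.3   76. ] [ 493. -323.   78.]
```

Emit:
{"method": "apply_moves", "body": {
  "moves": [
    [[0.05, 0.033, 0], [0, 0, -0.5]],
    [[0.1, 0.066, 0], [0, 0, -1.0]],
    [[0.15, 0.1, 0], [0, 0, -1.5]],
    [[0.2, 0.133, 0], [0, 0, -2.0]],
    [[0.25, 0.167, -0.02], [0, 0, -2.4]],
    [[0.303, 0.2, -0.04], [0, 0, -2.77]],
    [[0.303, 0.2, -0.06], [0, 0, -2.77]],
    [[0.303, 0.2, -0.06], [0, 0, -2.77]]
  ],
  "hand": 0
}}

```text
clock: 2.05
ee_pos: [487.7, -369.7, 342.9]
tool_rot: [-3.14, 0.003, -0.169]
wrist_force: [-0.2, 0.1, -0.1]
width: 0.4
```

```bash
python3 - <<'E'
from h import *
s=sense(); print(s["ee_pos"],s["tool_rot"],s["wrist_force"],s["width"])
p=get_image("wrist"); save(p,"w1.png",None,1.2); C=cloud(p)
for t in("turning_post","plunger_head","cocking_post","trip_pad"):
    for b in boxes_of(t,p)[:1]:
        l,tp,r,bt=b["rect"]; u,v=(l+r)/2,(tp+bt)/2
        print(t,round(b["score"],2),np.round(b["rect"]),np.round(C[int(v),int(u)]))
np.save("w1C.npy",C)
E
```

```text
[ 487.67096236 -369.73259079  342.8569327 ] [-3.14003344  0.00338042 -0.16891483] [-0.21954022  0.10052952 -0.05318762] 0.3567446868117839
turning_post 0.76 [114. 164. 262. 276.] [ 473. -319.   66.]
plunger_head 0.67 [  1. 130. 266. 326.] [ 469. -271.   57.]
cocking_post 0.72 [ 31. 218. 132. 327.] [ 415. -185.   14.]
trip_pad 0.75 [  0. 214.  66. 286.] [ 475. -202.   89.]
```

View pics/w1.png

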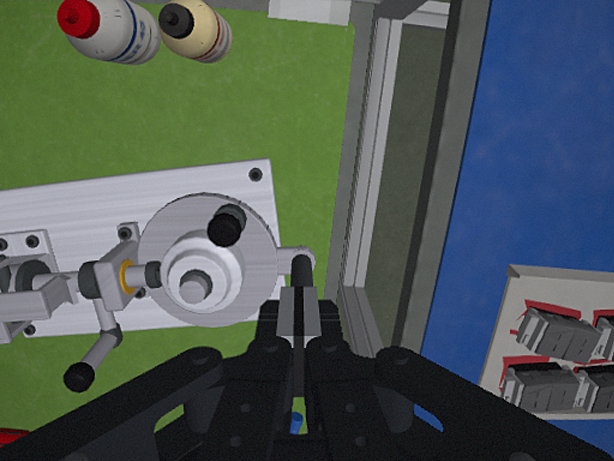

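```bash
python3 - <<'E'
from h import *
C=np.load("w1C.npy"); p=get_image("wrist")
for n,u,v,z in[("postlow",303,262,60),("nut",197,287,88),("plg",223,229,77),("cock",80,377,108)]:
    print(n,np.round(at_z(p,u/1.2,v/1.2,z),1),np.round(C[int(v/1.2),int(u/1.2)]))
for v in range(212,240,3): print(v,np.round(C[v,252]))
np.set_printoptions(linewidth=200)
print(np.round(C[220:222,244:264]).tolist())
E
```

```text
postlow [ 462.  -370.2   60. ] [ 461. -367.   56.]
nut [ 468.  -306.1   88. ] [ 469. -304.   88.]
plg [ 498.  -327.3   77. ] [ 499. -325.   78.]
cock [ 428.7 -224.6  108. ] [ 429. -223.  108.]
212 [ 462. -367.   44.]
215 [ 462. -367.   51.]
218 [ 461. -367.   56.]
221 [ 461. -367.   62.]
224 [ 462. -367.   70.]
227 [ 462. -367.   75.]
230 [ 462. -367.   80.]
233 [ 462. -367.   86.]
236 [ 462. -367.   92.]
239 [ 498. -372.  172.]
[[[460.0, -360.0, 54.0], [461.0, -361.0, 57.0], [462.0, -362.0, 60.0], [462.0, -363.0, 62.0], [462.0, -364.0, 60.0], [462.0, -365.0, 62.0], [462.0, -365.0, 61.0], [462.0, -366.0, 63.0], [462.0, -367.0, 61.0], [462.0, -368.0, 62.0], [461.0, -368.0, 61.0], [461.0, -369.0, 62.0], [460.0, -370.0, 58.0], [459.0, -371.0, 57.0], [458.0, -371.0, 53.0], [455.0, -372.0, 47.0], [453.0, -372.0, 44.0], [453.0, -373.0, 44.0], [453.0, -374.0, 43.0], [436.0, -374.0, 2.0]], [[460.0, -360.0, 57.0], [461.0, -361.0, 61.0], [462.0, -362.0, 61.0], [461.0, -363.0, 61.0], [462.0, -364.0, 63.0], [462.0, -365.0, 64.0], [463.0, -365.0, 65.0], [462.0, -366.0, 64.0], [461.0, -367.0, 62.0], [461.0, -368.0, 62.0], [461.0, -368.0, 63.0], [460.0, -369.0, 62.0], [460.0, -370.0, 61.0], [459.0, -370.0, 58.0], [458.0, -371.0, 56.0], [455.0, -372.0, 50.0], [452.0, -372.0, 44.0], [452.0, -373.0, 44.0], [452.0, -374.0, 43.0], [434.0, -374.0, 1.0]]]
```

Emit:
{"method": "apply_moves", "body": {
  "moves": [
    [[0, 0, -0.03], [0, 0, 0]],
    [[0, 0, -0.06], [0, 0, 0]],
    [[0, 0, -0.082], [0, 0, 0]],
    [[0, 0, -0.082], [0, 0, 0]],
    [[-0.004, 0, -0.082], [0, 0, 0]],
    [[-0.008, 0.001, -0.082], [0, 0, 0]],
    [[-0.01, 0.0015, -0.082], [0, 0, 0]],
    [[-0.011, 0.002, -0.082], [0, 0, 0]]
  ]
}}

```text
clock: 3.35
ee_pos: [476.5, -368.9, 263.2]
tool_rot: [3.141, -0.001, -0.171]
wrist_force: [0.2, 0.1, -0.2]
width: 0.0
```

```bash
cat >> h.py <<'E'
AX=np.array([466.5,-302.]);
def tool(phi,d=20.5): return AX+66*np.array([-np.sin(phi),-np.cos(phi)])+d*np.array([np.cos(phi),-np.sin(phi)])
E
python3 - <<'E'
from h import *
s=sense(); print(s["ee_pos"],s["tool_rot"],s["wrist_force"])
for f in np.arange(.15,1.8,.075): print(round(f,3),np.round(tool(f),1))
E
```

```text
[ 476.54724904 -368.93443083  263.23197305] [ 3.14126210e+00 -7.03510898e-04 -1.70787145e-01] [ 0.19254536  0.10785298 -0.19276748]
0.15 [ 476.9 -370.3]
0.225 [ 471.8 -370.9]
0.3 [ 466.6 -371.1]
0.375 [ 461.4 -370.9]
0.45 [ 456.3 -370.3]
0.525 [ 451.2 -369.4]
0.6 [ 446.2 -368. ]
0.675 [ 441.3 -366.3]
0.75 [ 436.5 -364.3]
0.825 [ 431.9 -361.8]
0.9 [ 427.5 -359.1]
0.975 [ 423.4 -356. ]
1.05 [ 419.5 -352.6]
1.125 [ 415.8 -349. ]
1.2 [ 412.4 -345. ]
1.275 [ 409.3 -340.8]
1.35 [ 406.6 -336.5]
1.425 [ 404.2 -331.9]
1.5 [ 402.1 -327.1]
1.575 [ 400.4 -322.2]
1.65 [ 399.1 -317.2]
1.725 [ 398.1 -312.1]
1.8 [ 397.6 -307. ]
```

Emit:
{"method": "apply_moves", "body": {
  "moves": [
    [[-0.005, -0.002, 0], [0, 0, -0.3]],
    [[-0.01, -0.002, 0], [0, 0, -0.75]],
    [[-0.015, -0.002, 0], [0, 0, -1.15]],
    [[-0.02, -0.001, 0], [0, 0, -1.6]],
    [[-0.025, -0.0005, 0], [0, 0, -2.0]],
    [[-0.0303, 0.001, 0], [0, 0, -2.45]],
    [[-0.0303, 0.001, 0], [0, 0, -2.45]],
    [[-0.0303, 0.001, 0], [0, 0, -2.45]]
  ]
}}

```text
clock: 4.35
ee_pos: [446.5, -367.9, 262.9]
tool_rot: [-3.142, -0.0, -0.597]
wrist_force: [-0.2, -1.6, -0.2]
width: 0.0
```

```bash
python3 - <<'E'
from h import *
s=sense(); print(s["ee_pos"],s["tool_rot"],s["wrist_force"],s["wrist_torque"])
p=get_image("wrist"); save(p,"w2.png",None,1.2); np.save("w2C.npy",cloud(p))
E
```

```text
[ 446.54759992 -367.94981046  262.87895319] [-3.14156883e+00 -4.06736813e-04 -5.96928863e-01] [-0.17234074 -1.61652569 -0.22613491] [-0.20594278 -0.04276062 -0.0400946 ]
```

View pics/w2.png

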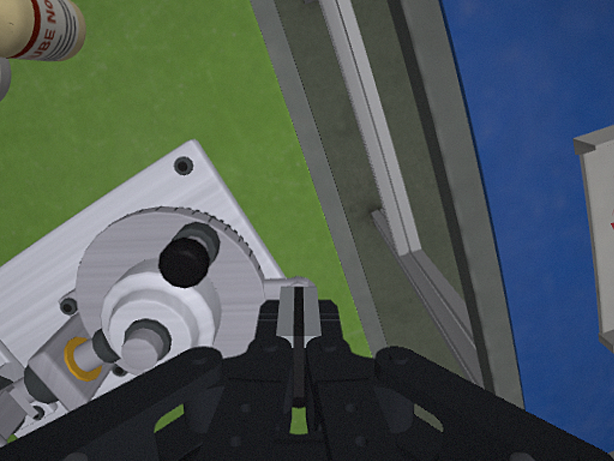

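```bash
cat >> h.py <<'E'
def head(C):
    r=np.hypot(C[...,0]-468.5,C[...,1]+304.5); m=(r>31)&(r<52)&(C[...,2]>66)&(C[...,2]<84)
    P=C[m]; zt=np.percentile(P[:,2],80); Q=P[abs(P[:,2]-zt)<2]; c=np.median(Q,0)
    phi=np.arctan2(-(c[0]-468.5),-(c[1]+304.5))+np.pi/3
    return len(Q),np.round(c,1),"z",round(zt,1),"phi",round(phi,3)
def st():
    s=sense(); print(np.round(s["ee_pos"],1),np.round(s["tool_rot"],3),np.round(s["wrist_force"],2),s["clock"]); print(*head(cloud(get_image("wrist"))))
E
python3 - <<'E'
from h import *
print(*head(np.load("w1C.npy")));print(*head(np.load("w2C.npy")))
E
```

```text
345 [ 498.  -325.7   77.3] z 77.7 phi 0.099
752 [ 484.9 -337.    77.3] z 77.6 phi 0.58
```

Emit:
{"method": "apply_moves", "body": {
  "moves": [
    [[-0.0025, 0.0008, 0], [0, 0, -0.22]],
    [[-0.005, 0.0016, 0], [0, 0, -0.43]],
    [[-0.0075, 0.0026, 0], [0, 0, -0.65]],
    [[-0.01, 0.0037, 0], [0, 0, -0.86]],
    [[-0.01, 0.0037, 0], [0, 0, -0.86]],
    [[-0.01, 0.0037, 0], [0, 0, -0.86]],
    [[-0.01, 0.0037, 0], [0, 0, -0.86]],
    [[-0.01, 0.0037, 0], [0, 0, -0.86]]
  ]
}}

```text
clock: 5.4
ee_pos: [425.8, -376.0, 262.6]
tool_rot: [-3.129, 0.0, -0.726]
wrist_force: [-0.5, -0.1, -0.3]
width: -0.5
```

```bash
python3 -c "
from h import *
st()"
```

```text
[ 425.8 -376.   262.6] [-3.129  0.    -0.726] [-0.48 -0.11 -0.34] 5.4
723 [ 479.7 -339.    77.2] z 77.6 phi 0.732
```

```bash
python3 -c "
from h import *
st()
s=sense(); print(s['joint_positions'],s['dq'],s['joint_torque'],s['width'])
p=get_image('wrist'); save(p,'w3.png'); p=get_image('top'); save(p,'t3.png',(200,180,360,290),3)
import cv2
a=cv2.imread('pics/w3.png');b=cv2.imread('pics/t3.png');b=cv2.resize(b,(288,198))
c=np.zeros((384,800,3),np.uint8);c[:,:512]=a;c[:198,512:]=b;cv2.imwrite('pics/c3.png',c)"
```

```text
[ 425.8 -376.1  262.6] [-3.129  0.    -0.726] [-0.28 -1.07  0.94] 5.45
721 [ 479.7 -339.1   77.2] z 77.6 phi 0.734
[-0.72678291  0.35020915 -0.3353947   0.88534705  0.01225392  3.14063669] [-0.00136912 -0.00188809  0.00137766  0.00129745 -0.00064824  0.00133681] [-3.27563169e-02 -5.23132038e+01  3.01253843e+01  6.37785692e-03
  4.91294602e-02  2.43110089e-04] -0.15216649855587583
```

View pics/c3.png

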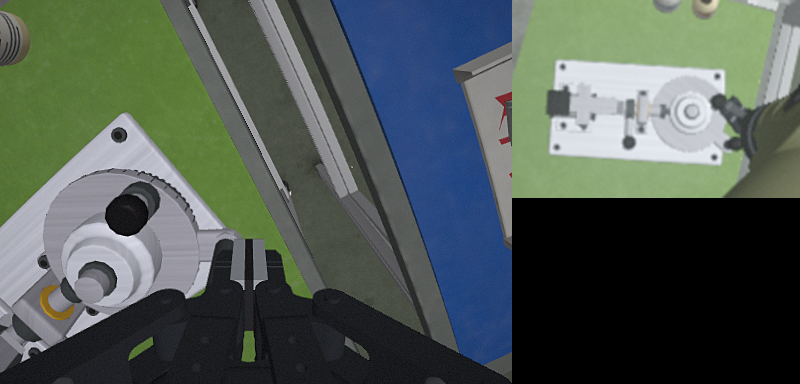

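Emit:
{"method": "apply_moves", "body": {
  "moves": [
    [[0.009, -0.008, 0], [0, 0, 0.2]],
    [[0.0187, -0.0167, 0], [0, 0, 1.2]],
    [[0.0187, -0.0167, 0], [0, 0, 2.2]],
    [[0.0187, -0.0167, 0], [0, 0, 3.2]],
    [[0.0187, -0.0167, 0], [0, 0, 4.2]],
    [[0.0187, -0.0167, 0], [0, 0, 5.2]],
    [[0.0187, -0.0167, 0], [0, 0, 6.2]],
    [[0.0187, -0.0167, 0], [0, 0, 7.2]]
  ]
}}

```text
clock: 6.6
ee_pos: [445.1, -393.4, 262.7]
tool_rot: [-3.13, -0.0, 0.538]
wrist_force: [-0.5, -0.3, 0.1]
width: -0.2
```

```bash
python3 -c "
from h import *
st()
for f in np.arange(.7,1.8,.075): print(round(f,3),np.round(tool(f,22),1))
p=get_image('wrist'); save(p,'w4.png')"
```

```text
[ 445.1 -393.4  262.7] [-3.13  -0.     0.538] [-0.47 -0.27  0.14] 6.6
865 [ 480.1 -338.3   77.3] z 77.8 phi 0.717
0.7 [ 440.8 -366.7]
0.775 [ 436.  -364.5]
0.85 [ 431.4 -362.1]
0.925 [ 427.  -359.3]
1.0 [ 422.8 -356.2]
1.075 [ 418.9 -352.7]
1.15 [ 415.2 -349. ]
1.225 [ 411.9 -345.1]
1.3 [ 408.8 -340.9]
1.375 [ 406.  -336.4]
1.45 [ 403.6 -331.8]
1.525 [ 401.6 -327. ]
1.6 [ 399.9 -322.1]
1.675 [ 398.6 -317. ]
1.75 [ 397.6 -311.9]
```

View pics/w4.png

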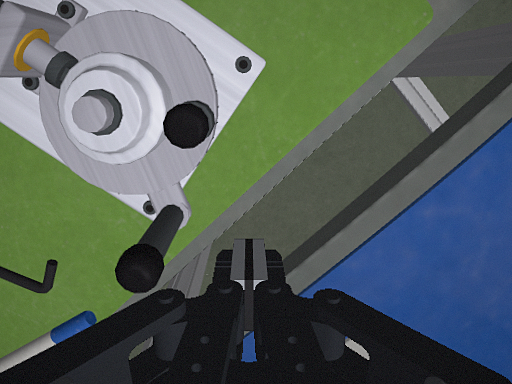

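```bash
python3 -c "
from h import *
p=get_image('wrist');C=cloud(p)
print(at_z(p,139,268,114),C[268,139],C[235,160],at_z(p,96,112,88),C[112,96])
print(C[245,262],C[262,262],C[245,240],C[245,235],C[262,218],C[262,280])"
```

```text
[ 429.69970235 -350.37790065  114.        ] [ 429.36870022 -350.36392926  113.52141483] [ 430.44943613 -350.78977584   84.02188287] [ 468.73871948 -302.7372368    88.        ] [ 468.53683639 -302.49209129   87.31230067]
[ 456.53414871 -390.56382506   98.35533518] [ 457.22160127 -389.66188632  114.9529228 ] [ 452.11750576 -382.36579857   99.17157857] [ 450.83461068 -380.64255564   98.73041421] [ 444.34810475 -376.85962858  106.87998421] [ 457.41188355 -398.2498828   107.33483845]
```

Emit:
{"method": "apply_moves", "body": {
  "moves": [
    [[0.004, 0.01, 0], [0, 0, 0.9]],
    [[0.0075, 0.0233, 0], [0, 0, 1.9]],
    [[0.0075, 0.0233, 0], [0, 0, 1.9]],
    [[0.0045, 0.026, 0], [0, 0, 1.9]],
    [[0.0014, 0.0284, 0], [0, 0, 1.9]],
    [[-0.0016, 0.031, 0], [0, 0, 1.9]],
    [[-0.004, 0.0325, 0], [0, 0, 1.9]],
    [[-0.004, 0.0325, 0], [0, 0, 1.9]]
  ]
}}

```text
clock: 7.75
ee_pos: [440.2, -360.4, 262.8]
tool_rot: [-3.129, 0.0, 0.862]
wrist_force: [0.3, -0.9, 0.4]
width: 0.0
```

```bash
python3 -c "
from h import *
st()"
```

```text
[ 440.2 -360.4  262.8] [-3.129  0.     0.862] [ 0.32 -0.88  0.43] 7.75
789 [ 476.4 -339.2   77.4] z 77.9 phi 0.825
```

```bash
python3 -c "
import numpy as np
v=np.array([-27.3,-57.9]);A=np.array([467.5,-302.5])
for a in np.arange(0,1.1,.05):
    c,s=np.cos(a),np.sin(a);k=min(1+a*.3,1.06)
    w=A+k*np.array([v[0]*c+v[1]*s,-v[0]*s+v[1]*c]);print(round(a,2),np.round(w-[440.2,-360.4],1),round(-a*5.73,2))"
```

```text
0.0 [0. 0.] -0.0
0.05 [-3.3  0.6] -0.29
0.1 [-6.6  1.4] -0.57
0.15 [-9.9  2.3] -0.86
0.2 [-13.3   3.5] -1.15
0.25 [-15.9   5.6] -1.43
0.3 [-18.5   7.8] -1.72
0.35 [-20.9  10.2] -2.01
0.4 [-23.3  12.6] -2.29
0.45 [-25.5  15.2] -2.58
0.5 [-27.5  17.9] -2.86
0.55 [-29.4  20.7] -3.15
0.6 [-31.2  23.6] -3.44
0.65 [-32.9  26.6] -3.72
0.7 [-34.4  29.6] -4.01
0.75 [-35.7  32.7] -4.3
0.8 [-36.9  35.9] -4.58
0.85 [-37.9  39.1] -4.87
0.9 [-38.8  42.4] -5.16
0.95 [-39.5  45.7] -5.44
1.0 [-40.   49.1] -5.73
1.05 [-40.3  52.5] -6.02
```

Emit:
{"method": "apply_moves", "body": {
  "moves": [
    [[-0.0016, 0.0003, 0], [0, 0, -0.14]],
    [[-0.0033, 0.0006, 0], [0, 0, -0.29]],
    [[-0.005, 0.001, 0], [0, 0, -0.43]],
    [[-0.0066, 0.0014, 0], [0, 0, -0.57]],
    [[-0.0082, 0.0018, 0], [0, 0, -0.72]],
    [[-0.0099, 0.0023, 0], [0, 0, -0.86]],
    [[-0.0099, 0.0023, 0], [0, 0, -0.86]],
    [[-0.0099, 0.0023, 0], [0, 0, -0.86]]
  ]
}}

```text
clock: 8.8
ee_pos: [430.5, -358.1, 262.7]
tool_rot: [-3.129, 0.0, 0.712]
wrist_force: [-0.2, -0.3, -0.3]
width: 0.2
```

```bash
python3 -c "
from h import *
st()"
```

```text
[ 430.5 -358.1  262.7] [-3.129  0.     0.712] [-0.17 -0.3  -0.33] 8.8
783 [ 463.9 -340.1   71.6] z 72.1 phi 1.176
```

Emit:
{"method": "apply_moves", "body": {
  "moves": [
    [[0.002, -0.003, 0.02], [0, 0, 0]],
    [[0.002, -0.003, 0.065], [0, 0, 0.5]],
    [[0, 0.02, 0.066], [0, 0, 1.3]],
    [[-0.002, 0.05, 0.066], [0, 0, 2.2]],
    [[-0.0045, 0.08, 0.066], [0, 0, 3.1]],
    [[-0.0045, 0.1, 0.066], [0, 0, 4.0]],
    [[-0.0045, 0.1, 0.066], [0, 0, 4.57]],
    [[-0.0045, 0.1, 0.066], [0, 0, 4.57]]
  ]
}}

```text
clock: 9.85
ee_pos: [426.1, -257.8, 328.8]
tool_rot: [-3.13, 0.0, 1.509]
wrist_force: [-0.6, -0.8, -0.5]
width: -0.1
```

```bash
python3 -c "
from h import *
st()
p=get_image('wrist'); save(p,'w5.png'); np.save('w5C.npy',cloud(p))"
```

```text
[ 426.1 -257.8  328.8] [-3.13   0.     1.509] [-0.55 -0.82 -0.5 ] 9.85
64 [ 461.7 -336.3   71.6] z 72.1 phi 1.258
```

View pics/w5.png

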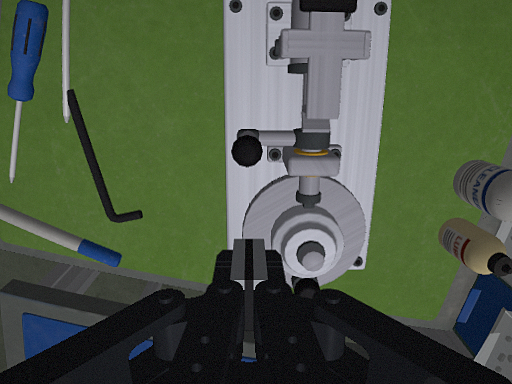

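```bash
python3 -c "
from h import *
p=get_image('wrist');C=np.load('w5C.npy')
for n,u,v,z in [('cock',247,150,109),('nut',312,256,89),('pad',327,4,92)]: print(n,at_z(p,u,v,z),C[v,u])
print(C[138,280],C[160,312],C[150,330],C[245,240],C[245,258],C[60,320])"
```

```text
cock [ 425.56884893 -216.45905323  109.        ] [ 425.59841707 -216.37104893  108.83342107]
nut [ 464.0787025  -294.65907798   89.        ] [ 464.36969915 -295.34424164   87.54657447]
pad [ 474.09255164 -140.77102495   92.        ] [ 474.16181343 -140.5927547    91.82912703]
[ 447.49821336 -218.64442403   58.46592526] [ 467.82858457 -233.18130057   68.68540497] [ 489.39252346 -235.69558908   25.03014653] [ 421.57673052 -246.75996782  164.02085825] [ 429.23093675 -247.1713947   164.07005671] [ 470.21892417 -170.13501767   88.6466915 ]
```

Emit:
{"method": "apply_moves", "body": {
  "moves": [
    [[0, 0, -0.04], [0, 0, 0]],
    [[0, 0, -0.075], [0, 0, 0]],
    [[0, 0, -0.075], [0, 0, 0]],
    [[0.0005, 0.008, -0.075], [0, 0, 0]],
    [[0.0008, 0.013, -0.075], [0, 0, 0]],
    [[0.001, 0.016, -0.075], [0, 0, 0]],
    [[0.001, 0.018, -0.075], [0, 0, 0]],
    [[0.001, 0.018, -0.075], [0, 0, 0]]
  ]
}}

```text
clock: 11.0
ee_pos: [427.1, -239.9, 253.9]
tool_rot: [-3.13, 0.0, 1.51]
wrist_force: [-1.2, -0.7, -0.2]
width: 0.6
```

```bash
cat >> h.py <<'E'
def cap(show=None):
    s=sense(); print(np.round(s["ee_pos"],1),np.round(s["wrist_force"],2),s["clock"])
    p=get_image("wrist"); C=cloud(p)
    m=(C[...,2]>104)&(C[...,2]<113)&(abs(C[...,0]-427)<15)&(C[...,1]>-232)&(C[...,1]<-165)
    P=C[m]; print(len(P),np.round((P.min(0)+P.max(0))/2,1))
    if show: save(p,show)
E
python3 -c "
from h import *
cap('w6.png')"
```

```text
[ 427.1 -239.9  253.9] [-1.2  -0.75 -0.19] 11.0
2149 [ 424.4 -220.4  108.5]
```

View pics/w6.png

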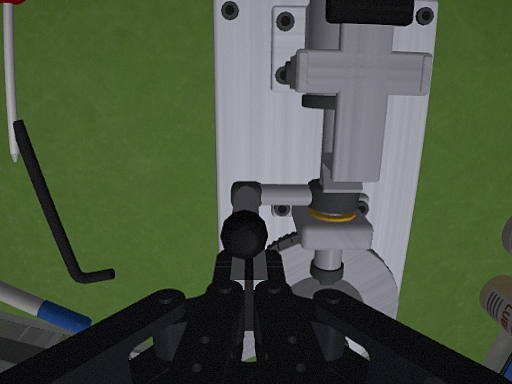

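Emit:
{"method": "apply_moves", "body": {
  "moves": [
    [[0.0001, 0.002, 0], [0, 0, 0]],
    [[0.0002, 0.004, 0], [0, 0, 0]],
    [[0.0004, 0.007, 0], [0, 0, 0]],
    [[0.0006, 0.01, 0], [0, 0, 0]],
    [[0.0008, 0.013, 0], [0, 0, 0]],
    [[0.001, 0.016, 0], [0, 0, 0]],
    [[0.0012, 0.018, 0], [0, 0, 0]],
    [[0.0012, 0.018, 0], [0, 0, 0]]
  ]
}}

```text
clock: 12.05
ee_pos: [428.3, -224.7, 254.0]
tool_rot: [-3.129, 0.01, 1.508]
wrist_force: [-1.9, -15.7, -3.4]
width: 0.2
```

```bash
python3 -c "
from h import *
cap()"
```

```text
[ 428.3 -224.7  254. ] [ -1.88 -15.71  -3.41] 12.05
2282 [ 427.1 -208.4  108.5]
```

Emit:
{"method": "apply_moves", "body": {
  "moves": [
    [[0.0001, 0.002, 0], [0, 0, 0]],
    [[0.0002, 0.004, 0], [0, 0, 0]],
    [[0.0004, 0.006, 0], [0, 0, 0]],
    [[0.0005, 0.008, 0], [0, 0, 0]],
    [[0.0007, 0.01, 0], [0, 0, 0]],
    [[0.0008, 0.012, 0], [0, 0, 0]],
    [[0.001, 0.014, 0], [0, 0, 0]],
    [[0.001, 0.014, 0], [0, 0, 0]]
  ]
}}

```text
clock: 13.1
ee_pos: [429.2, -209.9, 253.9]
tool_rot: [-3.129, 0.007, 1.508]
wrist_force: [-1.6, -12.1, -2.5]
width: 0.4
```

```bash
python3 -c "
from h import *
cap()"
```

```text
[ 429.2 -209.9  253.9] [ -1.64 -12.05  -2.53] 13.1
2295 [ 428.  -193.3  108.5]
```

Emit:
{"method": "apply_moves", "body": {
  "moves": [
    [[0.0001, 0.002, 0], [0, 0, 0]],
    [[0.0002, 0.004, 0], [0, 0, 0]],
    [[0.0003, 0.005, 0], [0, 0, 0]],
    [[0.0004, 0.006, 0], [0, 0, 0]],
    [[0.0005, 0.007, 0], [0, 0, 0]],
    [[0.0005, 0.0075, 0], [0, 0, 0]],
    [[0.0005, 0.008, 0], [0, 0, 0]],
    [[0.0005, 0.008, 0], [0, 0, 0]]
  ]
}}

```text
clock: 14.15
ee_pos: [429.6, -202.0, 253.9]
tool_rot: [-3.129, 0.007, 1.508]
wrist_force: [-2.6, -12.3, -1.9]
width: -0.1
```

```bash
python3 -c "
from h import *
cap()"
```

```text
[ 429.6 -202.   253.9] [ -2.61 -12.27  -1.86] 14.15
2288 [ 428.4 -185.3  108.5]
```

Emit:
{"method": "apply_moves", "body": {
  "moves": [
    [[0, -0.002, 0], [0, 0, 0]],
    [[-0.0002, -0.004, 0], [0, 0, 0]],
    [[-0.0004, -0.006, 0], [0, 0, 0]],
    [[-0.0005, -0.008, 0], [0, 0, 0]],
    [[-0.0006, -0.01, 0], [0, 0, 0]],
    [[-0.0008, -0.012, 0], [0, 0, 0]],
    [[-0.001, -0.015, 0], [0, 0, 0]],
    [[-0.001, -0.015, 0], [0, 0, 0]]
  ]
}}

```text
clock: 15.2
ee_pos: [428.7, -215.1, 253.7]
tool_rot: [-3.129, -0.0, 1.51]
wrist_force: [0.6, 0.5, -0.0]
width: 0.4
```

```bash
python3 -c "
from h import *
cap()"
```

```text
[ 428.7 -215.1  253.7] [ 0.64  0.55 -0.  ] 15.2
2449 [ 427.8 -194.4  108.5]
```

Emit:
{"method": "apply_moves", "body": {
  "moves": [
    [[0, -0.003, 0.02], [0, 0, 0]],
    [[0, -0.003, 0.065], [0, 0, 0]],
    [[0.01, 0.01, 0.076], [0, 0, 0]],
    [[0.03, 0.03, 0.076], [0, 0, 0]],
    [[0.045, 0.045, 0.076], [0, 0, 0]],
    [[0.046, 0.045, 0.076], [0, 0, 0]],
    [[0.046, 0.045, 0.076], [0, 0, 0]],
    [[0.046, 0.045, 0.076], [0, 0, 0]]
  ]
}}

```text
clock: 16.25
ee_pos: [474.2, -170.3, 329.4]
tool_rot: [-3.129, 0.0, 1.509]
wrist_force: [-0.2, -0.3, -0.5]
width: -0.0
```

```bash
python3 -c "
from h import *
s=sense(); print(np.round(s['ee_pos'],1),np.round(s['wrist_force'],2),s['clock'])
p=get_image('wrist'); save(p,'w7.png'); np.save('w7C.npy',cloud(p))"
```

```text
[ 474.2 -170.3  329.4] [-0.15 -0.25 -0.45] 16.25
```

View pics/w7.png

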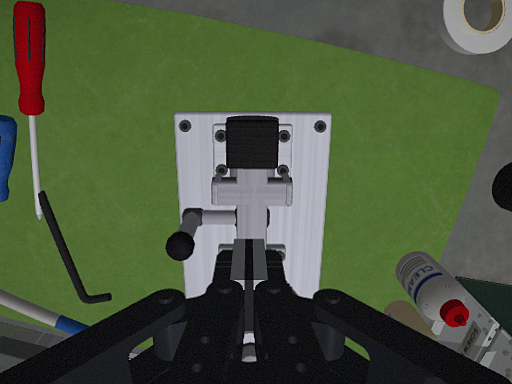

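```bash
python3 -c "
from h import *
p=get_image('wrist');C=np.load('w7C.npy')
for n,u,v,z in [('pad',252,143,92),('cock',180,246,109),('plateTL',175,114,14),('plateTR',331,114,14)]: print(n,at_z(p,u,v,z),C[v,u])
print(C[125:165:8,252,2],C[143,232:276:8,2])
p=get_image('top');save(p,'t7.png',(200,190,350,290),4)"
```

```text
pad [ 476.30229064 -127.84177611   92.        ] [ 476.20899229 -127.81985853   91.55534922]
cock [ 429.0779955  -185.12608108  109.        ] [ 428.74538684 -185.52401281  107.94026724]
plateTL [ 414.10233601 -112.98724618   14.        ] [ 413.55891881 -113.04348735   12.01548399]
plateTR [ 540.62463202 -120.62934568   14.        ] [ 542.96613055 -121.60229139    2.58300444]
[92.06453177 91.67598848 92.0163603  91.19689647 92.63166818] [91.80131311 91.82997089 91.28072311 92.97210487 91.85597622 91.79959937]
```

View pics/t7.png

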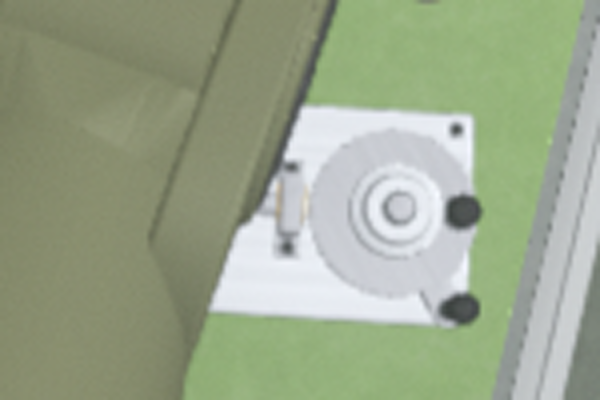

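Emit:
{"method": "apply_moves", "body": {
  "moves": [
    [[0.0013, 0.02, 0], [0, 0, 0]],
    [[0.0013, 0.0413, 0], [0, 0, 0]],
    [[0.0013, 0.0413, -0.02], [0, 0, 0]],
    [[0.0013, 0.0413, -0.04], [0, 0, 0]],
    [[0.0013, 0.0413, -0.055], [0, 0, 0]],
    [[0.0013, 0.0413, -0.06], [0, 0, 0]],
    [[0.0013, 0.0413, -0.0625], [0, 0, 0]],
    [[0.0013, 0.0413, -0.0625], [0, 0, 0]]
  ]
}}

```text
clock: 17.4
ee_pos: [476.2, -128.9, 267.5]
tool_rot: [-3.13, 0.0, 1.509]
wrist_force: [0.3, -0.0, 0.4]
width: 0.2
```

```bash
python3 -c "
from h import *
s=sense(); print(np.round(s['ee_pos'],1),np.round(s['wrist_force'],2),s['clock'])
p=get_image('wrist');save(p,'w8.png')"
```

```text
[ 476.2 -128.9  267.5] [ 0.32 -0.01  0.4 ] 17.4
```

View pics/w8.png

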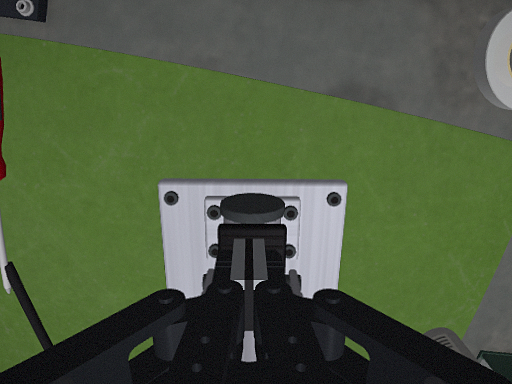

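Emit:
{"method": "apply_moves", "body": {
  "moves": [
    [[0, 0, -0.002], [0, 0, 0]],
    [[0, 0, -0.003], [0, 0, 0]],
    [[0, 0, -0.004], [0, 0, 0]],
    [[0, 0, -0.005], [0, 0, 0]],
    [[0, 0, -0.006], [0, 0, 0]],
    [[0, 0, -0.007], [0, 0, 0]],
    [[0, 0, -0.0078], [0, 0, 0]],
    [[0, 0, -0.0078], [0, 0, 0]]
  ]
}}

```text
clock: 18.45
ee_pos: [476.6, -127.1, 261.1]
tool_rot: [-3.132, -0.006, 1.511]
wrist_force: [-1.5, 10.0, 13.8]
width: -0.5
```

Emit:
{"method": "apply_moves", "body": {
  "moves": [
    [[0, 0, -0.0005], [0, 0, 0]],
    [[0, 0, -0.001], [0, 0, 0]],
    [[0, 0, -0.0015], [0, 0, 0]],
    [[0, 0, -0.002], [0, 0, 0]],
    [[0, 0, -0.002], [0, 0, 0]],
    [[0, 0, -0.002], [0, 0, 0]],
    [[0, 0, -0.002], [0, 0, 0]],
    [[0, 0, -0.002], [0, 0, 0]]
  ]
}}

```text
clock: 19.45
ee_pos: [476.7, -126.3, 259.1]
tool_rot: [-3.132, -0.009, 1.512]
wrist_force: [-1.9, 15.1, 15.5]
width: -0.3
```

Emit:
{"method": "apply_moves", "body": {
  "moves": [
    [[0, 0, 0.004], [0, 0, 0]],
    [[0, 0, 0.01], [0, 0, 0]],
    [[0, 0, 0.03], [0, 0, 0]],
    [[0, 0, 0.07], [0, 0, 0]],
    [[0, -0.02, 0.07], [0, 0, 0]],
    [[0, -0.041, 0.07], [0, 0, 0]],
    [[0, -0.041, 0.07], [0, 0, 0]],
    [[0, -0.041, 0.07], [0, 0, 0]]
  ]
}}

```text
clock: 20.45
ee_pos: [475.8, -169.5, 327.2]
tool_rot: [-3.129, -0.0, 1.509]
wrist_force: [0.3, 0.0, -0.4]
width: -0.0
```

```bash
python3 -c "
from h import *
s=sense(); print(np.round(s['ee_pos'],1),np.round(s['wrist_force'],2),s['clock'])
p=get_image('wrist');C=cloud(p);save(p,'w9.png')
print(C[125:165:8,252,2])
m=(C[...,2]>104)&(C[...,2]<113)&(abs(C[...,0]-427)<15)&(C[...,1]>-235)&(C[...,1]<-165)
P=C[m];print(len(P),P.min(0),P.max(0))"
```

```text
[ 475.8 -169.5  327.2] [ 0.32  0.02 -0.36] 20.45
[91.53588679 91.26953661 92.65188212 91.31829804 93.22507952]
246 [ 417.92996043 -220.40606629  104.09132298] [ 434.2608602  -208.78672676  109.70447654]
```

View pics/w9.png

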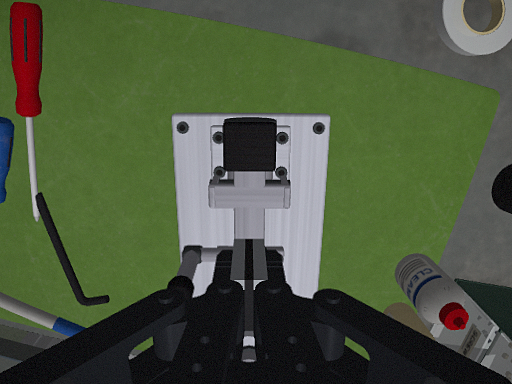

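Emit:
{"method": "apply_moves", "body": {
  "moves": [
    [[0, 0, 0.02], [0, 0, 0]],
    [[-0.02, -0.03, 0.02], [0, 0, 0]],
    [[-0.04, -0.06, 0.02], [0, 0, 0]],
    [[-0.0497, -0.0883, 0.01], [0, 0, 0]],
    [[-0.0497, -0.0883, 0.0016], [0, 0, 0]],
    [[-0.0497, -0.0883, 0.0016], [0, 0, 0]],
    [[-0.0497, -0.0883, 0.0016], [0, 0, 0]],
    [[-0.0497, -0.0883, 0.0016], [0, 0, 0]]
  ]
}}

```text
clock: 21.5
ee_pos: [426.8, -257.5, 329.3]
tool_rot: [-3.13, 0.0, 1.511]
wrist_force: [-0.2, -0.3, 0.2]
width: 0.2
```

```bash
python3 -c "
from h import *
st()
p=get_image('wrist');save(p,'w10.png')
a=np.load('w5C.npy');C=cloud(p)
for D in(a,C):
    m=(D[...,2]>104)&(D[...,2]<113)&(abs(D[...,0]-427)<15)&(D[...,1]>-235)&(D[...,1]<-165)
    P=D[m];print(len(P),P.mean(0))"
```

```text
[ 426.8 -257.5  329.3] [-3.13   0.     1.511] [-0.22 -0.33  0.21] 21.5
62 [ 462.6 -336.4   71.5] z 71.9 phi 1.231
744 [ 425.18942107 -217.40576321  107.69777418]
736 [ 425.2699166  -217.33189699  107.7865141 ]
```

Before and after the shot, the cocking post is at the same place within 0.1 mm. The plunger is still at seated height, the pad is back up and the arm is clear, so I'm handing in.

```bash
python3 -c "
from h import *
print(hand_in())"
```

```text
the job is handed in; nothing more can be done
None
```

The hub was indexed, the hammer cocked and fired, and the job handed in at about 21.5 s of the 72 s allowed. `hand_in()` gave no verdict, so the result below rests on my own checks.

**What I did**
1. **Indexing:** I pushed the post clockwise until the table jumped ahead and the push force vanished. The plunger head dropped from 78 mm to 72 mm, which is its seated height.
2. **Cocking:** I drew the hammer back about 35 mm and backed off. It held at about 30 mm on its sear with nothing touching it.
3. **Firing:** I pressed the trip pad down about 6 mm, and the hammer went forward.

**Last checks**
- **Hammer:** the cocking post is back within 0.1 mm of where it was before cocking.
- **Plunger:** the head is still at seated height, 71.9 mm.
- **Trip pad:** it is back at its rest height, about 92 mm above the bench.
- **Arm:** it stands clear, with the wrist force back at noise level. I never touched the bottles, tape or loupe.

**What went wrong or disagreed**
- The last joint ran into its limit during the first pushes and shifted the tool about 15 mm, so I turned the gripper 90° and carried on.
- The wrist-camera positions were 3 to 6 mm off from pose to pose. One hammer reading just after release gave 26 mm instead of 30 mm, because part of the finger was counted with the post. A second view from higher up gave 31 mm.
- The hammer's firing speed was not measured; I only saw its position before and after.
- The final picture could not be viewed because the viewing limit was reached, so the last checks use range data only.

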